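# Tip a clay test tile out of its rocker tray and lay it in the photo cradle

### The arm

A 7-joint arm with a two-finger parallel gripper is mounted at the origin on the work surface; the furniture and walls round the work are solid. World frame = base frame: x ahead of the robot, y to its left, z up, the work surface at z = 0. Lengths are in mm, angles in rad, forces in N, time in s.
With the tool pointing down it reaches from about 400 to 925 mm from the base axis. Payload 4.1 kg.
Tool frame: the origin (TCP) lies at the very end of the fingers, on their centre line; the grasp point (between the pads) lies env.tcp_to_grasp behind it (env.tcp_to_grasp is the distance from the TCP to the grasp point, in mm); x points along the fingers, z is the direction in which the jaws open and shut, and the axes are right-handed (so a half turn about x gives the same grasp; the last joint's range is limited). The gripper opens to 85 mm and grips with 20 to 120 N. Pads are 22 mm wide; open, the fingers measure 114 mm over their backs; the gripper's body (76 mm by 85 mm) begins 54 mm behind the grasp point. The pads swing forward as they close: fully open they stand 13 mm farther back than shut.
Start: joints at [-0.099, 0.398, 0.045, 1.537, -0.019, 1.207, -0.051], TCP at [650.034, 0.031, 231.347] pointing down, gripper open.
Joint ranges: [-2.82, 2.82], [-0.49, 2.23], [-1.37, 1.46], [0, 2.46], [-1.36, 4.5], [0.23, 2], [-2.94, 2.94]. Speed limits (rad/s): [2.57, 2.57, 3.14, 3.14, 3.14, 3.14, 3.14].

### API

Orientations are given as a rotation vector (axis times angle).
In Python, from cell import env gives the robot as it stands. Calls block until the motion is done:
- env.move_pose(position, orientation): joint-space move of the TCP to a pose.
- env.line_to(position, rotation=None, speed=150, guard=None): straight line of the TCP; rotation=None keeps the orientation; speed is the mean speed in mm/s. With guard (N) it stops when the force on the tool has changed by that much, and returns True; else False.
- env.goto_joints(angles): joint-space move.
- env.open() and env.grasp(): open the fingers fully, or close them until they stop; the grip force is fixed at half the most.
- env.sleep(seconds).
- env.ik(position, orientation): joint angles nearest the present ones, or None.
- env.get_state(): the state.
- env.grab_frame(name): name is "scene" or "side" or "wrist"; returns a dict with "color" (480x640x3 uint8, blue, green, red), "fx", "fy", "cx", "cy" (pixels), "R" (3x3) and "t" (3): a world point X has camera coordinates R X + t. Camera axes: x right, y down, z forward; pixel columns grow to the right and rows downward; lengths in mm; the calibration is good to about 2 mm. The wrist camera is an equidistant fisheye: a pixel r from the principal point sees the ray r / f radians off the axis. A picture is of the moment at which its call begins. There is no depth.
A pose or a line that the arm cannot do raises env.Unreachable and nothing moves.
- env.sign_off(): hands the job in, once; it reports no verdict.
The state is a dict: "time": time; "joint_positions": joint angles; "joint_velocities": joint speeds; "joint_torque": joint torques, N m; "tool_pos": TCP position; "ee_rot": TCP orientation; "wrist_force": force on the tool from outside, world axes, zero at the start; "wrist_torque": the same for the moment, N m; "gripper_width": finger opening in mm.
Only numpy, scipy, OpenCV 4.12 (cv2) and the standard library are available. Lean on these libraries where they do the work, as an engineer would, in place of code of your own. Each camera call takes 0.05 s, during which the arm holds its last target.

### The job

Press down the unstriped end of the clay test tile, at the low wall with the red dot, so that it tips up in its wooden tray, then lift it out by the raised end, lay it flat on the cork-topped board and let go. The photo cradle has finger room only at the tile's two short ends, so take it again by those and lower it gently into the cradle, flat between the two black cheeks and centred along them, striped face up. Do not disturb the loupe, the tan sherd at the far left of the work or the small glue bottle.

Things in the scene. Friction and masses are not known exactly. Their poses are not given: they have to be found in the camera images.
- tile: loose fired clay tile, 60 x 40 x 20 mm (its x, y, z), about 95 g, white and blue stripes across its top near its -x end, a groove for the tray's bar across its underside; origin at its centre, z out of the striped face. Starts in the tray, flush with the side walls, centre at tray x = -2, z = 37 mm, same axes. Gaps (2 mm at -x, 8.5 mm at +x, 1.75 mm at the sides) are too narrow for fingers
- tray: fixed wooden rocker tray 95 x 70 x 47 mm (x, y, z), from x = -46 to +49 mm of its origin, on its underside, z up. Pocket x = -34 to +36.5, y = -21.75 to +21.75 mm. Its floor is level at z = 27 mm from x = -34 to 0, then falls at 40 degrees towards +x; an 8 mm fulcrum bar lies across it at x = 0. The wall at the +x end is lower (z = 33 mm, a thumb notch) and has a red dot
- tray_ridge (a point): the bar's axis (tray x = 0, z = 27 mm), axes as the tray's. Press the tile's top 16 to 20 mm past it towards +x, following as it swings about the bar, down and outward (+x) by some 8 mm each; a finger kept from going outward drags the tile back. It then stays on the slope at 40 degrees, -x end up to 16 mm proud, to be pinched across its width about 17 mm before the bar, tips just above the rim
- board: fixed plywood board with a flat cork top, 90 x 120 x 22 mm (x, y, z); origin at the centre of its underside, z up
- cradle: fixed photo cradle: grey base 130 x 90 x 22 mm (x, y, z) with two black cheeks on it, 66 mm long along x, 10 mm thick, tops at z = 50 mm. Between them a channel along x, 44 mm wide, open at both ends; the tile lies in it lower than the cheeks, so only its ends can be reached. White lines on the cheeks mark the middle. Origin at the centre of its underside, z up
- cradle_seat (a point): the point 32 mm above the cradle's underside at the middle of the channel, where the centre of the seated tile belongs; axes as the cradle's (x along the channel). The tile may lie either way round.
- loupe: loose black eye loupe, 32 mm across, 27 mm tall; origin at the centre of its underside; bystander
- sherd_cream: loose tan pottery sherd 73 x 60 x 19 mm lying beyond the work, at the far left; origin at the centre of its underside; bystander
- glue_b: loose small white glue bottle with a yellow band, 34 mm across, 50 mm tall; origin at the centre of its underside; bystander
There are look-alikes about, which are no part of the job. Of the things like the tile, leave any that is purple or yellow; of the rest the larger one is meant.

How it is judged:
By the outcome, as a careful person would: the job done as asked, in the order asked, and still so for the second after the job is handed in, with the robot touching nothing.
It also fails if it takes over 69 s, if anything falls off the work surface, if the arm or the gripper's body presses on something with over 40 N, if the wrist force passes 120 N, or if a joint passes its speed limit or range.

## Working session

There is one attempt and no reset: what is moved stays moved. The work goes in short steps, each a Python script; the robot and the scene stay as the last script left them, time stands still between calls to the robot, and variables do not carry over. Pictures are saved under pics/ and viewed, and the job is handed in when it is done.

```bash
ls; mkdir -p pics
python3 - <<'E'
from cell import env
import cv2
print(env.tcp_to_grasp, env.get_state())
for n in ["scene","side","wrist"]:
    f=env.grab_frame(n); cv2.imwrite(f"pics/{n}0.png",f["color"])
    print(n,f["fx"],f["fy"],f["cx"],f["cy"],f["R"],f["t"])
E
```

```text
pics
18.700000000000003 {'time': 0.0, 'joint_positions': array([-0.09897208,  0.39919938,  0.04501199,  1.53789782, -0.01870302,
        1.2069233 , -0.05070199]), 'joint_velocities': array([-0.00172466,  0.00065301, -0.00118811, -0.00077794, -0.00109919,
        0.00037801,  0.00136627]), 'joint_torque': array([-9.65094187e-04, -4.75129580e+01,  1.36406265e+00, -2.54227209e+01,
        1.14684159e-02,  9.53188282e-03,  3.56541250e-05]), 'tool_pos': array([6.49347479e+02, 1.65001057e-02, 2.30250343e+02]), 'ee_rot': array([-1.79162720e-04,  1.57279891e+00, -2.05583027e-05]), 'wrist_force': array([-0.66835759,  0.37820013, -0.0080939 ]), 'wrist_torque': array([ 0.01567676, -0.03253555,  0.00932698]), 'gripper_width': 85.49626706770975}
scene 495.8121690327765 495.8121690327765 328.8129729417969 239.33209203394657 [[-0.76283169 -0.64647381 -0.01262633]
 [-0.40627305  0.49440606 -0.76844314]
 [ 0.5030209  -0.58106304 -0.6397935 ]] [431.38384563 280.5535508  735.35502148]
side 531.4762159741508 531.4762159741508 321.67911042355587 245.93849950311224 [[ 0.99630548 -0.08535721 -0.00946279]
 [-0.04452777 -0.419208   -0.90679763]
 [ 0.07343484  0.9038688  -0.42145999]] [-540.4857038    57.70795986 1032.58621306]
wrist 371.64829954431775 371.64829954431775 321.9431290360466 238.5718956966719 [[ 9.99998279e-01 -9.00065743e-05 -1.85316963e-03]
 [ 4.16383989e-04 -9.62457344e-01  2.71432659e-01]
 [-1.80802744e-03 -2.71432964e-01 -9.62455649e-01]] [-649.41286897  -35.94918289  378.6734582 ]
```

View pics/scene0.png

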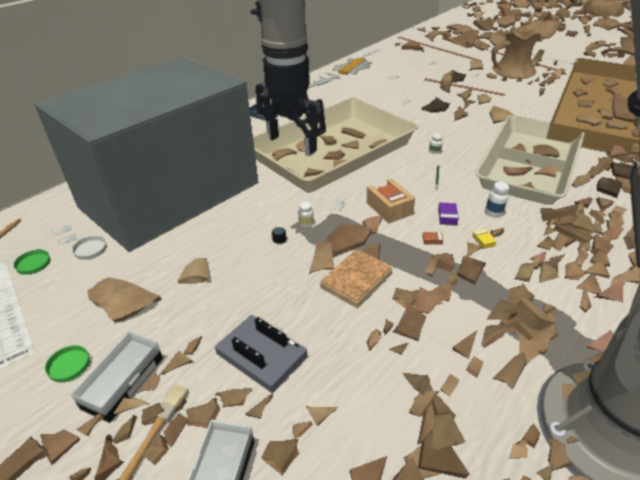

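View pics/side0.png

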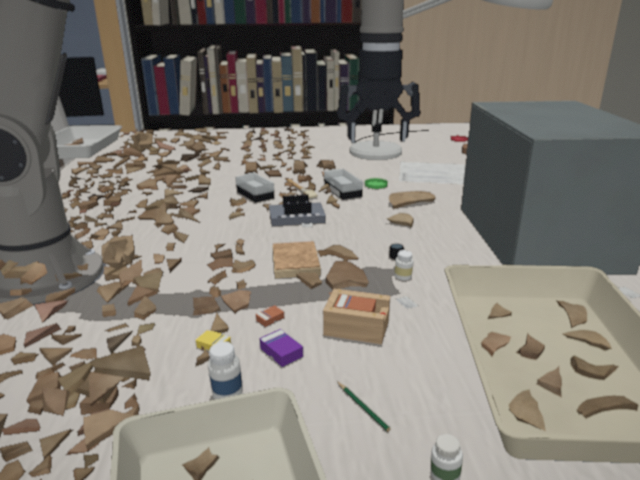

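View pics/wrist0.png

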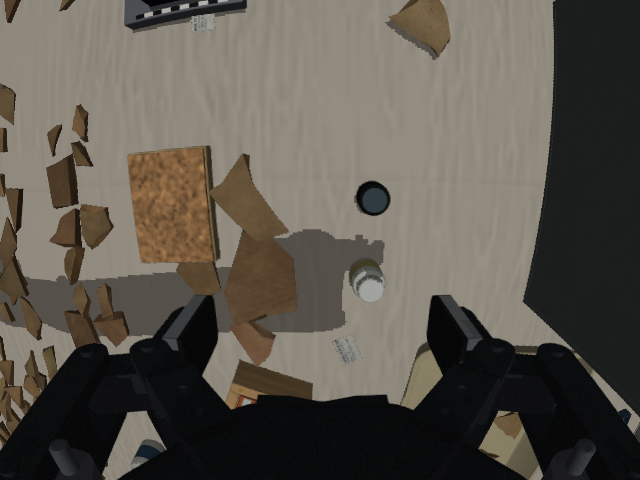

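The scene view shows the tray with the orange tile at about (390,198), the board at (357,277), the cradle at (262,350), the loupe at (279,235) and the glue bottle at (306,214). The purple, yellow and small orange look-alikes are nearby. Next I'll take zoomed crops.

```bash
cat > h.py <<'E'
import numpy as np, cv2
from scipy.spatial.transform import Rotation as Ro
def ray(f,u,v,fish=False):
    x=(u-f["cx"])/f["fx"]; y=(v-f["cy"])/f["fy"]
    if fish:
        r=np.hypot(x,y); s=np.sin(r)/r if r>1e-9 else 1
        d=np.array([x*s,y*s,np.cos(r)])
    else: d=np.array([x,y,1.])
    R=np.array(f["R"]);t=np.array(f["t"])
    return -R.T@t, R.T@(d/np.linalg.norm(d))
def onplane(f,u,v,z,fish=False):
    c,d=ray(f,u,v,fish); return c+d*(z-c[2])/d[2]
def proj(f,X,fish=False):
    p=np.array(f["R"])@np.array(X,float)+np.array(f["t"])
    if fish:
        r=np.hypot(p[0],p[1]); th=np.arctan2(r,p[2]); k=th/r
        return np.array([f["cx"]+f["fx"]*p[0]*k,f["cy"]+f["fy"]*p[1]*k])
    return np.array([f["cx"]+f["fx"]*p[0]/p[2],f["cy"]+f["fy"]*p[1]/p[2]])
def tri(f1,u1,f2,u2,k1=False,k2=False):
    c1,d1=ray(f1,*u1,k1);c2,d2=ray(f2,*u2,k2)
    A=np.stack([d1,-d2],1);s=np.linalg.lstsq(A,c2-c1,rcond=None)[0]
    p=c1+d1*s[0];q=c2+d2*s[1];return (p+q)/2,np.linalg.norm(p-q)
def crop(img,x0,y0,x1,y1,k,name):
    cv2.imwrite(name,cv2.resize(img[y0:y1,x0:x1],None,fx=k,fy=k,interpolation=cv2.INTER_CUBIC))
E
python3 - <<'E'
from h import *
import pickle
from cell import env
fs={n:env.grab_frame(n) for n in["scene","side","wrist"]}
pickle.dump(fs,open("f0.pkl","wb"))
s,d=fs["scene"],fs["side"]
A=s["color"][165:265,350:450];B=s["color"][300:400,205:305]
C=d["color"][270:370,310:410];D=d["color"][175:275,255:355]
z=lambda a:cv2.resize(a,(300,300),interpolation=cv2.INTER_CUBIC)
cv2.imwrite("pics/z1.png",np.vstack([np.hstack([z(A),z(B)]),np.hstack([z(C),z(D)])]))
for n,p,h in [("tray",(390,200),40),("board",(357,277),22),("cradle",(262,350),30),("loupe",(279,241),0),("glue",(306,225),0),("sherd",(124,298),10),("sherd2",(195,270),5),("purple",(449,215),20),("smallorange",(433,238),10)]:
    print(n,onplane(s,*p,h).round())
E
```

```text
tray [ 568. -218.   40.]
board [484.  12.  22.]
cradle [494. 254.  30.]
loupe [697.  13.   0.]
glue [689. -66.   0.]
sherd [797. 327.  10.]
sherd2 [760. 190.   5.]
purple [ 448. -278.   20.]
smallorange [ 439. -197.   10.]
```

View pics/z1.png

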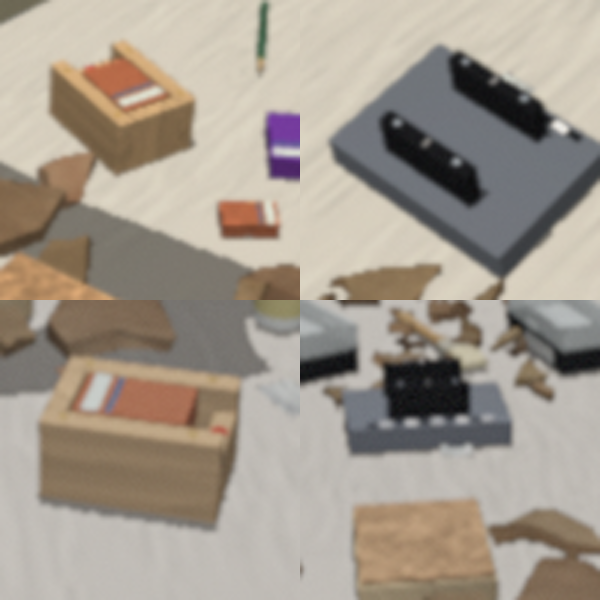

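Run:
```python
from h import *
import pickle
from cell import env
def ori(yaw):  # jaws along yaw dir of z axis ; tool y = z x x
    z=np.array([np.cos(yaw),np.sin(yaw),0]);x=np.array([0,0,-1.]);y=np.cross(z,x)
    return Ro.from_matrix(np.stack([x,y,z],1)).as_rotvec()
env.move_pose([480,195,230],ori(0)); 
f=env.grab_frame("wrist");pickle.dump(f,open("wc.pkl","wb"));cv2.imwrite("pics/wc.png",f["color"])
print(env.get_state()["time"])
env.move_pose([630,-218,220],ori(np.pi/2))
f=env.grab_frame("wrist");pickle.dump(f,open("wt.pkl","wb"));cv2.imwrite("pics/wt.png",f["color"])
s=env.get_state();print(s["time"],s["tool_pos"],s["joint_positions"])
```

```text
1.3583
3.4167 [ 630.31805868 -216.94676027  220.02427475] [ 0.22725084  0.43625923  0.05645556  1.50688626 -0.02623596  1.19916117
  1.85996894]
```

View pics/wc.png

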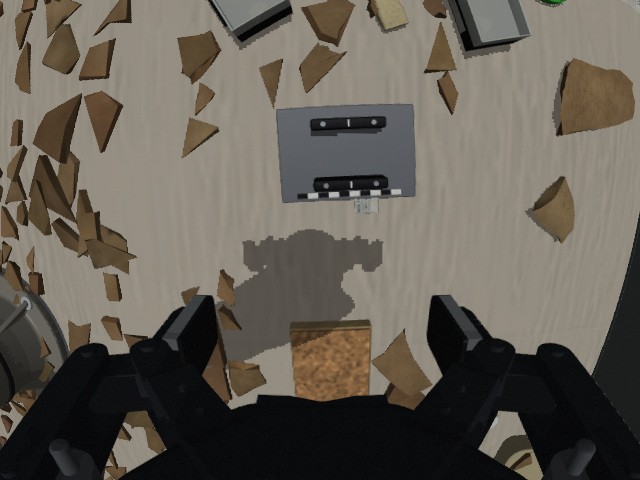

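View pics/wt.png

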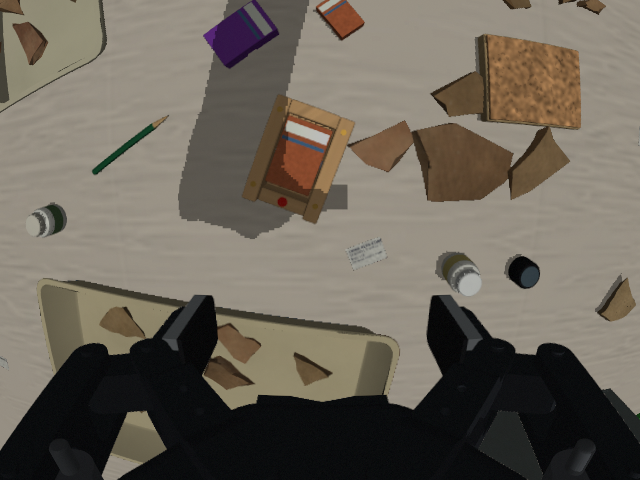

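In wc the cradle base runs from (277,105) to (415,200), and the cheek marks sit at about (348,123) and (351,183). In wt the tray is centred near (298,158), with its red dot at (282,202). I'll zoom in to get the corners.

Run:
```python
from h import *
import pickle
c=pickle.load(open("wc.pkl","rb"))["color"];t=pickle.load(open("wt.pkl","rb"))["color"]
crop(c,260,90,430,215,4.5,"pics/zc.png");crop(t,230,85,370,230,4,"pics/zt.png")
```

```text
(no output)
```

View pics/zc.png

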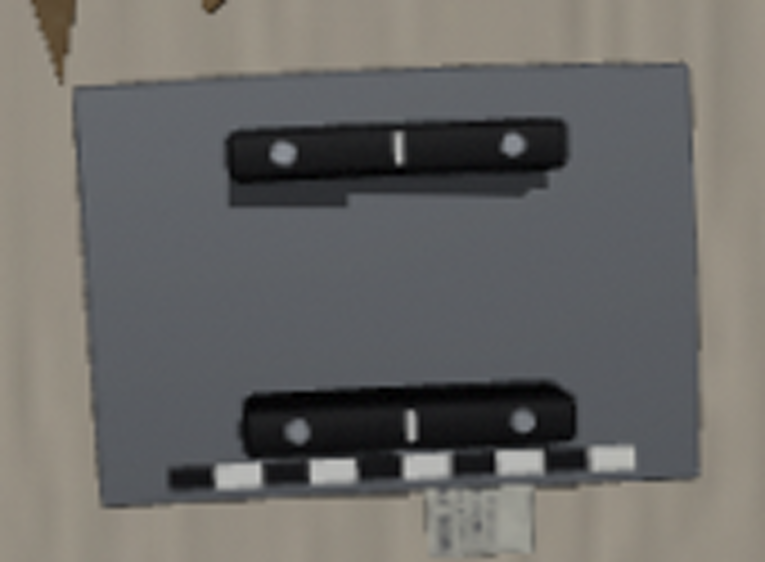

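View pics/zt.png

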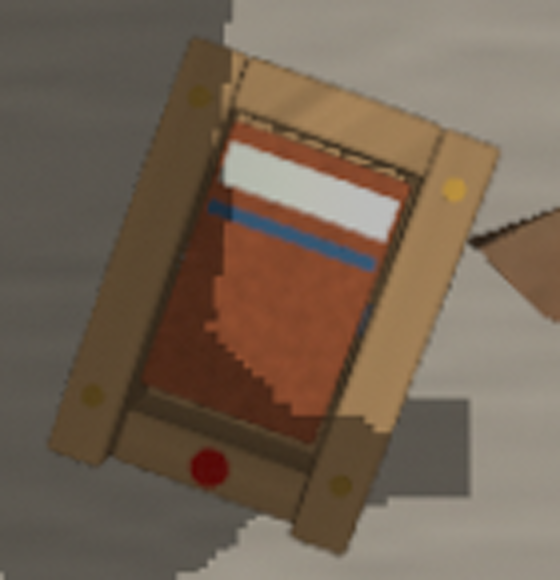

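Run:
```python
from h import *
import pickle
f=pickle.load(open("wc.pkl","rb"))
P=lambda u,v,z:onplane(f,260+(u+.5)/4.5-.5,90+(v+.5)/4.5-.5,z,True)[:2]
m1,m2=P(399,148,50),P(411,426,50)
a,b,c,d=P(284,152,50),P(513,144,50),P(298,431,50),P(523,420,50)
print("marks",m1,m2,(m1+m2)/2, np.linalg.norm(m1-m2)); e=m1-m2
print("yaw from marks",np.degrees(np.arctan2(-e[0],e[1])))
for p,q in((a,b),(c,d)):
    e=q-p;print("dots",p,q,np.degrees(np.arctan2(e[1],e[0])),np.linalg.norm(e))
print("dots mean",(a+b+c+d)/4)
B=[P(75,88,22),P(687,63,22),P(699,476,22),P(102,506,22)]
print("base",np.mean(B,0),[round(np.linalg.norm(B[i]-B[i-1]),1) for i in range(4)])
e=B[1]-B[0];g=B[2]-B[3];print(np.degrees(np.arctan2(e[1],e[0])),np.degrees(np.arctan2(g[1],g[0])))
f=pickle.load(open("wt.pkl","rb"))
P=lambda u,v,z:onplane(f,230+(u+.5)/4-.5,85+(v+.5)/4-.5,z,True)[:2]
TL,TR,BL,BR=P(195,38,47),P(498,150,47),P(48,450,47),P(345,555,47)
print("tray",TL,TR,BL,BR,np.mean([TL,TR,BL,BR],0))
for p,q in((TL,BL),(TR,BR),(TL,TR),(BL,BR)):
    e=q-p;print(np.degrees(np.arctan2(e[1],e[0])),np.linalg.norm(e))
d4=[P(200,97,47),P(455,190,47),P(92,395,47),P(341,485,47)];print("dots",np.mean(d4,0))
for p,q in((0,2),(1,3),(0,1)):
    e=d4[q]-d4[p];print(np.degrees(np.arctan2(e[1],e[0])),np.linalg.norm(e))
print("red",P(209,467,33))
T=[P(235,122,47),P(412,184,47)];print("tile top -x edge",T,np.mean(T,0))
fb=lambda u,v:onplane(f,u,v,22,True)[:2]
Q=[fb(486,35),fb(578,50),fb(580,128),fb(486,121)]
print("board",Q,np.mean(Q,0))
for n,u,v,z in [("loupe",525,271,20),("glue",462,275,40)]: print(n,onplane(f,u,v,z,True))
```

```text
marks [504.73987597 273.89024081] [507.41253517 219.90268346] [506.07620557 246.89646213] 54.053671987241835
yaw from marks 2.834119323870839
dots [482.84292115 273.00453549] [526.6470103  275.09192016] 2.7282367895850466 43.85379574971841
dots [485.43981273 218.883338  ] [529.38988876 221.27039222] 3.1088430109278486 44.014852165906895
dots mean [506.07990824 247.06254647]
base [505.97578915 247.16431554] [np.float64(89.0), np.float64(128.2), np.float64(89.0), np.float64(128.9)]
3.0813483519626277 3.062095198165126
tray [ 525.2241721  -254.26847523] [ 549.42867927 -190.81309773] [ 613.30952066 -287.77640187] [ 637.02805196 -223.01962499] [ 581.247606   -238.96939995]
-20.826962607973304 94.24335403345651
-20.186307482706592 93.33225859156855
69.12107877876201 67.91496963739617
69.88368104127511 68.96382296765674
dots [ 579.72874643 -238.60370089]
-20.947195783395937 67.93395135724246
-20.753444933610893 67.81739744723836
69.3638442809831 57.10539421304805
red [ 619.89297196 -253.89422363]
tile top -x edge [array([ 543.46625795, -245.88850511]), array([ 556.88183138, -208.82834043])] [ 550.17404467 -227.35842277]
board [array([453.01762091, -59.0384877 ]), array([447.1667364,  57.2705166]), array([534.22281287,  59.45012682]), array([540.13430724, -59.85528017])] [493.63536936  -0.54328111]
loupe [695.2099344    5.36146424  20.        ]
glue [689.67183698 -80.6886179   40.        ]
```

```bash
cat >> h.py <<'E'
TY=np.radians(-20.6)
TO=np.array([579.8,-238.4,27.]); tx=np.array([np.cos(TY),np.sin(TY),0]); ty=np.array([-np.sin(TY),np.cos(TY),0]); tz=np.array([0,0,1.])
def ori(yaw,tilt=0,axis=None):
    z=np.array([np.cos(yaw),np.sin(yaw),0]);x=np.array([0,0,-1.]);y=np.cross(z,x)
    R=Ro.from_matrix(np.stack([x,y,z],1))
    if tilt: R=Ro.from_rotvec(np.radians(tilt)*np.asarray(axis))*R
    return R.as_rotvec()
def tr(p): return TO+p[0]*tx+p[1]*ty+(p[2]-27)*tz   # tray coords
E
python3 - <<'E'
from h import *
from cell import env
Y=TY+np.pi/2
env.grasp()
env.move_pose(tr([17,0,75]),ori(Y))
hit=env.line_to(tr([17,0,43]),speed=40,guard=4)
s=env.get_state();print(hit,s["time"],s["tool_pos"],s["wrist_force"],s["gripper_width"])
f=env.grab_frame("wrist");cv2.imwrite("pics/p1.png",f["color"])
f=env.grab_frame("side");crop(f["color"],300,230,440,350,5,"pics/p1s.png")
for a in(10,20,28):
    r=np.radians(a);p=tr([17*np.cos(r)+20*np.sin(r),0,27-17*np.sin(r)+20*np.cos(r)])
    print(a,env.ik(p,ori(Y,a,ty)))
E
```

```text
True 5.5333 [ 596.7791415  -244.70951178   45.76514358] [ 1.33173364 -0.37672377  2.18743016] -0.2487710657504363
10 [ 0.24876885  0.67577474  0.1144654   1.55402993 -0.08355178  1.09139961
  1.60085815]
20 [ 0.25808688  0.79029716  0.11536584  1.38626894 -0.08653065  1.31953971
  1.60155021]
28 [ 0.26577698  0.88864509  0.11585789  1.24908524 -0.08917363  1.49813597
  1.60146765]
```

View pics/p1.png

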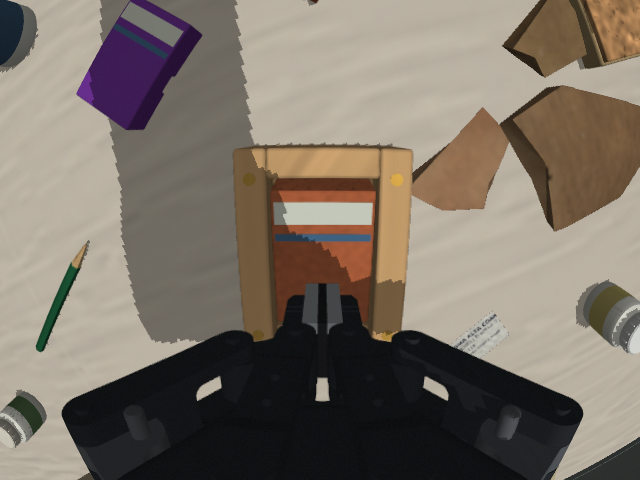

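View pics/p1s.png

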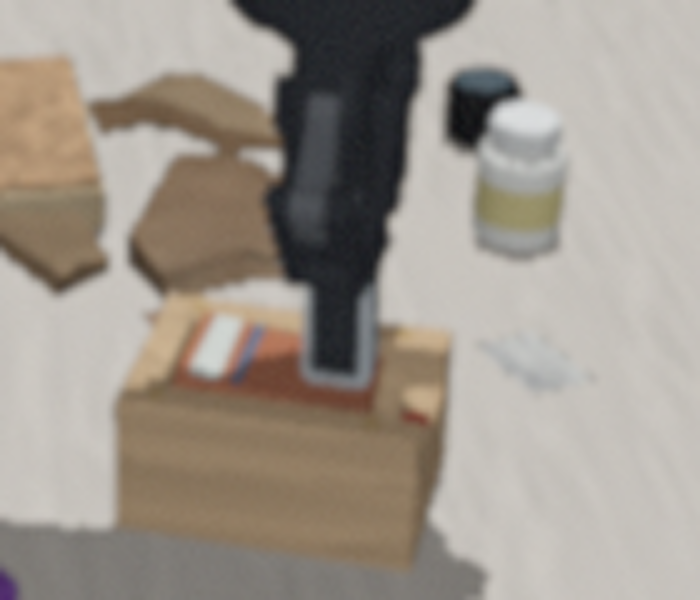

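Contact is made. The fingertip is on the unstriped end and centred between the side walls, with the stripes at (323,213) still visible. Now the swing.

Run:
```python
from h import *
from cell import env
Y=TY+np.pi/2
def P(a,h=18.8,s=17):
    r=np.radians(a);return tr([s*np.cos(r)+h*np.sin(r),0,27-s*np.sin(r)+h*np.cos(r)])
for a in(5,10,15,20,25,29):
    env.line_to(P(a),ori(Y,a,ty),speed=30)
    s=env.get_state();print(a,s["time"],s["wrist_force"].round(1),s["tool_pos"].round(1))
    if np.linalg.norm(s["wrist_force"])>40: break
f=env.grab_frame("side");crop(f["color"],300,230,440,350,5,"pics/p2s.png")
env.line_to(P(29,70),speed=150)
f=env.grab_frame("wrist");cv2.imwrite("pics/p2.png",f["color"])
f=env.grab_frame("side");crop(f["color"],300,230,440,350,5,"pics/p3s.png")
print(env.get_state()["time"])
```

```text
5 5.8833 [ 5.2 -0.7  4.5] [ 599.7 -245.6   44.8]
10 6.1333 [ 0.7 -0.5  2.3] [ 598.1 -245.1   41.5]
15 6.3833 [ 1.   0.3 -0.1] [ 599.3 -245.5   39.9]
20 6.6333 [ 1.  -0.2  0.8] [ 600.2 -246.5   38.2]
25 6.8833 [ 1.1 -1.3  1. ] [ 601.4 -247.2   36.4]
29 7.1333 [ 1.8 -1.9  1.2] [ 602.2 -247.2   35.2]
7.775
```

View pics/p2.png

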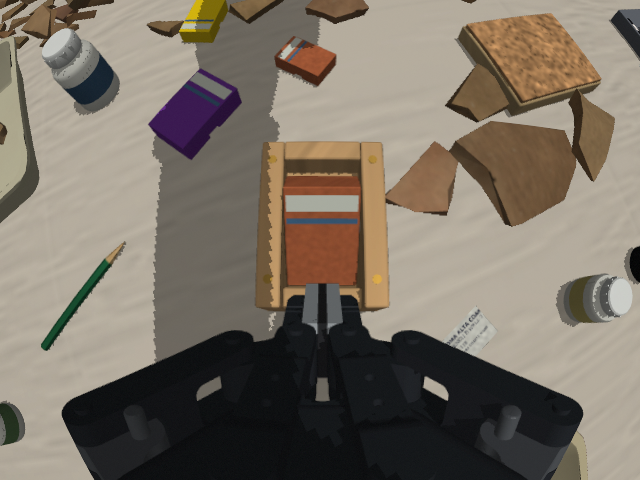

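View pics/p3s.png

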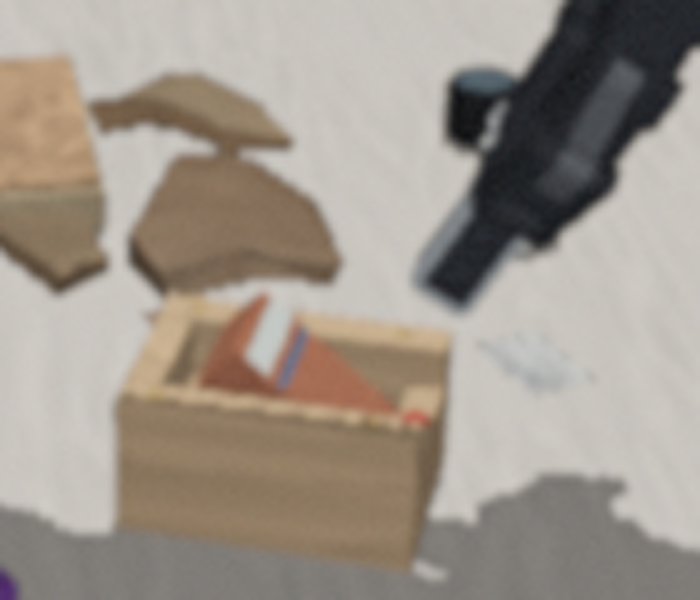

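The tile is tipped up with its striped end raised, at about (320,205) in the wrist view. Next is the pinch across its width and the lift.

Run:
```python
from h import *
from cell import env
Y=TY+np.pi/2
o=ori(Y,12,ty)
env.open()
env.move_pose(tr([-10,0,95]),o)
env.line_to(tr([-16.4,0,49.3]),speed=80)
print(env.get_state()["tool_pos"],tr([-16.4,0,49.3]),env.get_state()["wrist_force"])
env.grasp()
s=env.get_state();print(s["time"],s["gripper_width"],s["wrist_force"])
f=env.grab_frame("side");crop(f["color"],300,230,440,350,5,"pics/g1s.png")
env.line_to(tr([-16.4,0,110]),speed=80)
s=env.get_state();print(s["time"],s["gripper_width"],s["wrist_force"])
f=env.grab_frame("wrist");cv2.imwrite("pics/g1.png",f["color"])
f=env.grab_frame("side");crop(f["color"],280,190,440,310,5,"pics/g2s.png")
f=env.grab_frame("scene");crop(f["color"],330,110,450,210,5,"pics/g2c.png")
```

```text
[ 564.65654067 -232.78087299   49.26769493] [ 564.44862361 -232.62979697   49.3       ] [-1.13195074  0.07569414  0.0567686 ]
10.2833 38.037660415517706 [-0.64275273  0.84501964  3.81239039]
11.2417 37.83332364399823 [-0.094472    1.0544633  -0.89148786]
```

View pics/g1.png

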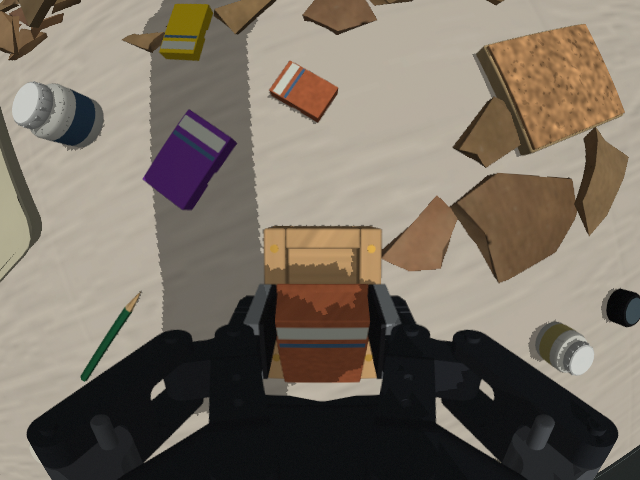

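View pics/g2s.png

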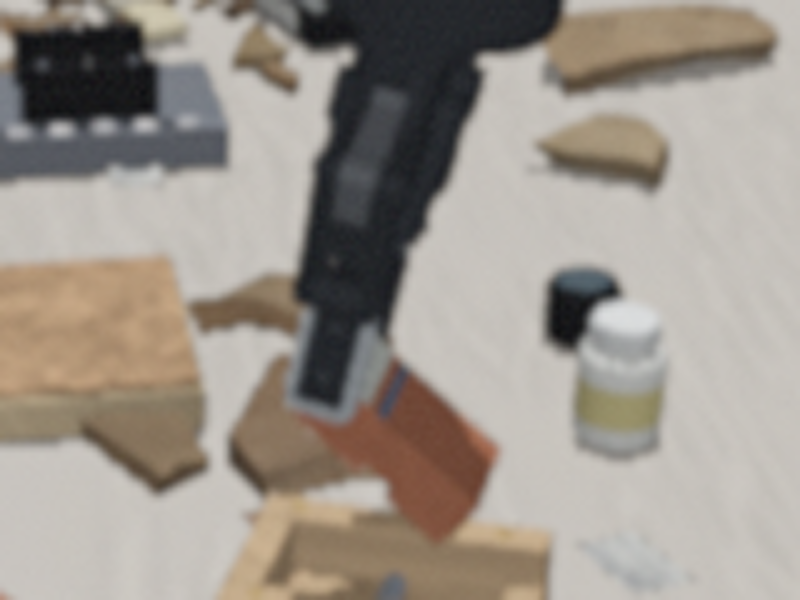

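The tile is gripped at its striped end (width 38) and hangs clear of the tray. I'll carry it to above the board and level it there.

Run:
```python
from h import *
from cell import env
ex=np.array([1,0,0]);ey=np.array([0,1.,0])
o=ori(np.pi/2,-28,ey)
p=np.array([494-24.9,0,100])
print(env.ik(p,o),env.ik([p[0],p[1],28],o))
env.move_pose(p,o)
s=env.get_state();print(s["time"],s["tool_pos"],s["gripper_width"])
f=env.grab_frame("side");crop(f["color"],240,140,400,260,5,"pics/b1s.png")
f=env.grab_frame("wrist");cv2.imwrite("pics/b1.png",f["color"])
```

```text
[ 1.01397945  0.12138156 -1.18280151  2.43343764  0.8066847   0.24647112
  0.68528333] None
12.5833 [470.44667208  -0.90215515 100.75437656] 37.81452250028565
```

View pics/b1s.png

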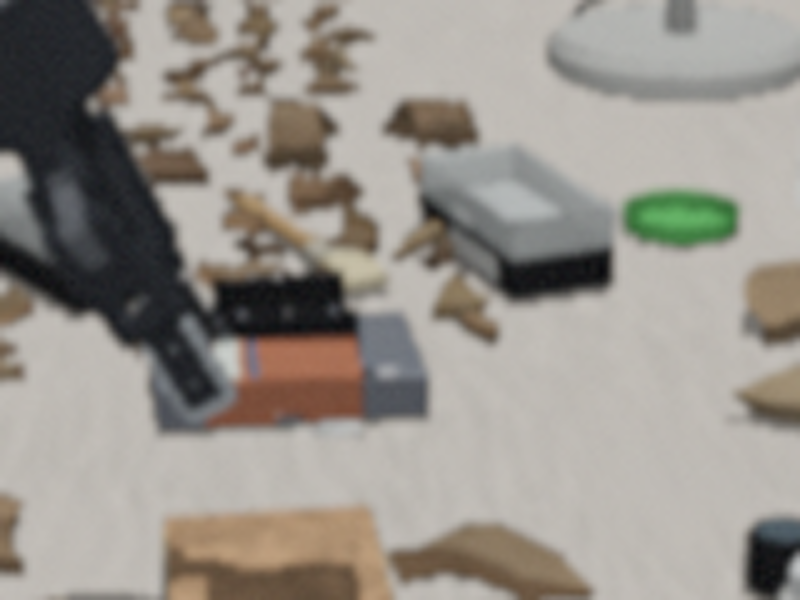

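View pics/b1.png

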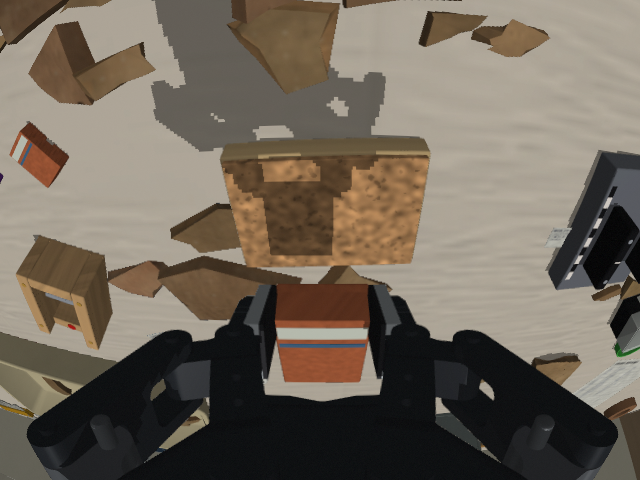

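The tile is level here, but the final height is out of reach in this posture. I'll search for another tile heading over the board.

Run:
```python
from h import *
from cell import env
for flip in(0,1):
  for th in range(-180,180,15):
    t=np.radians(th);ex=np.array([np.cos(t),np.sin(t),0]);ey=np.array([-np.sin(t),np.cos(t),0])
    if flip: continue
    o=ori(t+np.pi/2,-28,ey)
    B=np.array([497,0,0])-24.9*ex
    q=[env.ik(B+[0,0,z],o) for z in(100,28.5)]
    print(th,[None if a is None else a.round(2).tolist() for a in q])
```

```text
-180 [[0.28, 0.65, -0.5, 1.6, 0.2, 1.45, -1.84], [-0.5, 0.81, 0.65, 1.65, -0.42, 1.34, -1.26]]
-165 [[0.36, 0.7, -0.72, 1.61, 0.4, 1.51, -1.79], [0.32, 0.78, -0.67, 1.64, 0.44, 1.4, -1.81]]
-150 [[0.33, 0.7, -0.77, 1.64, 0.5, 1.52, -1.65], [0.28, 0.78, -0.7, 1.68, 0.54, 1.41, -1.68]]
-135 [[0.3, 0.68, -0.82, 1.7, 0.6, 1.5, -1.51], [0.25, 0.76, -0.74, 1.73, 0.64, 1.39, -1.55]]
-120 [[0.29, 0.64, -0.85, 1.78, 0.69, 1.46, -1.36], [0.23, 0.73, -0.77, 1.81, 0.74, 1.36, -1.42]]
-105 [[0.27, 0.59, -0.87, 1.87, 0.76, 1.39, -1.2], [0.21, 0.69, -0.79, 1.9, 0.84, 1.3, -1.28]]
-90 [[0.28, 0.53, -0.9, 1.97, 0.84, 1.3, -1.04], [0.2, 0.63, -0.8, 2.0, 0.92, 1.21, -1.14]]
-75 [[0.31, 0.46, -0.94, 2.08, 0.91, 1.19, -0.88], [0.2, 0.57, -0.8, 2.11, 1.02, 1.1, -1.01]]
-60 [[0.37, 0.38, -0.97, 2.18, 0.97, 1.05, -0.7], [0.22, 0.5, -0.81, 2.22, 1.12, 0.97, -0.87]]
-45 [[0.4, 0.27, -0.94, 2.28, 1.01, 0.85, -0.47], [0.26, 0.43, -0.81, 2.32, 1.25, 0.82, -0.73]]
-30 [[0.46, 0.17, -0.9, 2.36, 1.03, 0.62, -0.21], [0.31, 0.36, -0.77, 2.41, 1.39, 0.64, -0.59]]
-15 [[0.62, 0.11, -0.92, 2.41, 1.0, 0.4, 0.14], None]
0
[... 404 characters left out ...]
1, 0.73, 0.6, 2.18]]
75 [[-0.64, 0.74, 1.27, 2.11, -1.2, 1.37, -2.16], [1.19, 0.76, -1.16, 2.11, 0.32, 0.65, 2.8]]
90 [[-0.6, 0.83, 1.26, 2.01, -1.15, 1.51, -1.97], [-0.58, 1.03, 1.26, 2.04, -1.32, 1.56, -1.83]]
105 [[-0.59, 0.9, 1.26, 1.91, -1.09, 1.6, -1.79], [-0.58, 1.08, 1.26, 1.94, -1.24, 1.62, -1.67]]
120 [[-0.52, 0.8, 1.06, 1.81, -0.9, 1.52, -1.73], [-0.51, 0.94, 1.06, 1.84, -1.02, 1.49, -1.62]]
135 [[-0.55, 0.85, 1.06, 1.74, -0.83, 1.57, -1.56], [-0.54, 0.98, 1.06, 1.77, -0.94, 1.52, -1.47]]
150 [[-0.49, 0.76, 0.85, 1.68, -0.63, 1.5, -1.51], [-0.49, 0.88, 0.85, 1.71, -0.72, 1.43, -1.44]]
165 [[-0.55, 0.79, 0.85, 1.64, -0.55, 1.51, -1.35], [-0.54, 0.9, 0.85, 1.67, -0.64, 1.43, -1.28]]
```

Run:
```python
from h import *
from cell import env
def T(th):
    t=np.radians(th);ex=np.array([np.cos(t),np.sin(t),0]);ey=np.array([-np.sin(t),np.cos(t),0])
    return ori(t+np.pi/2,-28,ey), np.array([496,0,0])-24.9*ex
o,B=T(-75); env.move_pose(B+[0,0,160],o)
o,B=T(-180); env.move_pose(B+[0,0,90],o)
s=env.get_state();print(s["time"],s["tool_pos"],s["gripper_width"],s["joint_positions"].round(2))
f=env.grab_frame("side");crop(f["color"],240,140,400,260,5,"pics/b2s.png")
env.line_to(B+[0,0,40],speed=80)
hit=env.line_to(B+[0,0,26],speed=25,guard=3)
s=env.get_state();print(hit,s["time"],s["tool_pos"],s["wrist_force"])
f=env.grab_frame("side");crop(f["color"],240,180,400,300,5,"pics/b3s.png")
f=env.grab_frame("scene");crop(f["color"],290,200,430,320,5,"pics/b3c.png")
```

```text
15.0583 [5.20438472e+02 4.13123458e-01 9.02472654e+01] 37.66794284195082 [ 0.38  0.7  -0.65  1.61  0.28  1.46 -1.92]
True 16.3333 [ 5.21115184e+02 -3.35777150e-02  2.98343280e+01] [ 1.5091099  -1.03154841  3.69603739]
```

View pics/b3s.png

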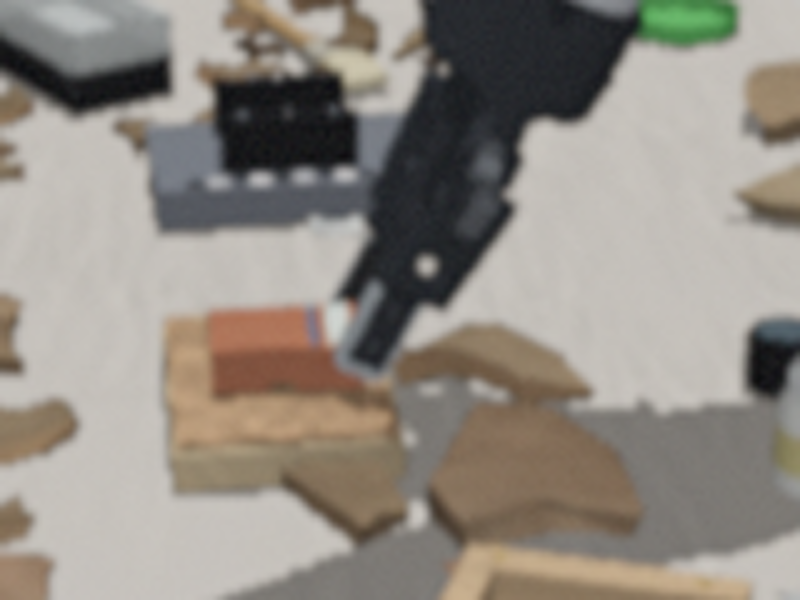

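View pics/b3c.png

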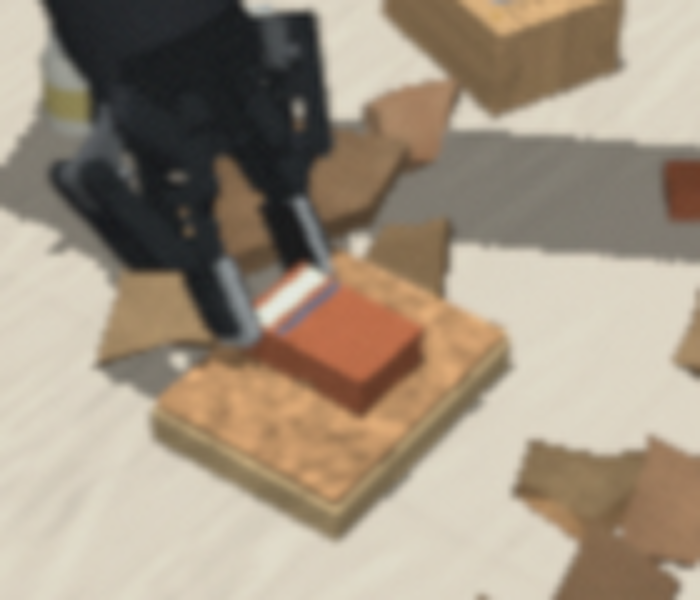

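The tile is down flat on the cork, within the board's edges. I'll release it, back off and look from above.

Run:
```python
from h import *
from cell import env
import pickle
env.open()
s=env.get_state();p=s["tool_pos"];R=Ro.from_rotvec(s["ee_rot"]).as_matrix()
env.line_to(p-R[:,0]*70,speed=120)
env.move_pose([496,-60,190],ori(0))
f=env.grab_frame("wrist");pickle.dump(f,open("wb.pkl","wb"));cv2.imwrite("pics/wb.png",f["color"])
s=env.get_state();print(s["time"],s["tool_pos"],s["joint_positions"].round(2))
```

```text
19.2 [496.10369699 -59.95206399 189.772477  ] [ 1.    0.34 -1.15  1.92  0.34  1.11 -0.29]
```

View pics/wb.png

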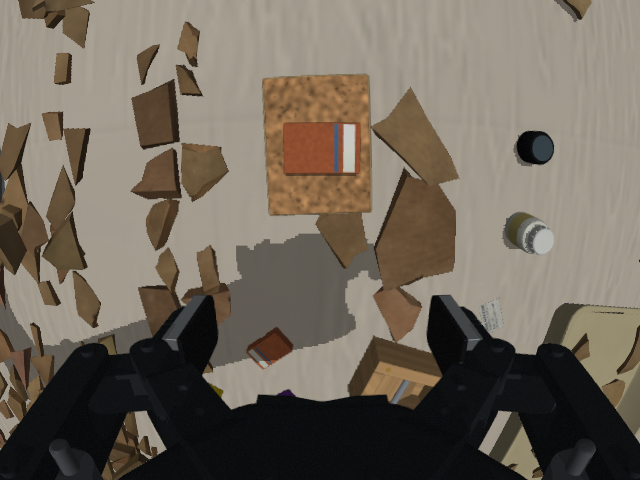

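Run:
```python
from h import *
import pickle
f=pickle.load(open("wb.pkl","rb"));crop(f["color"],260,65,380,225,3.7,"pics/zb.png")
```

```text
(no output)
```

View pics/zb.png

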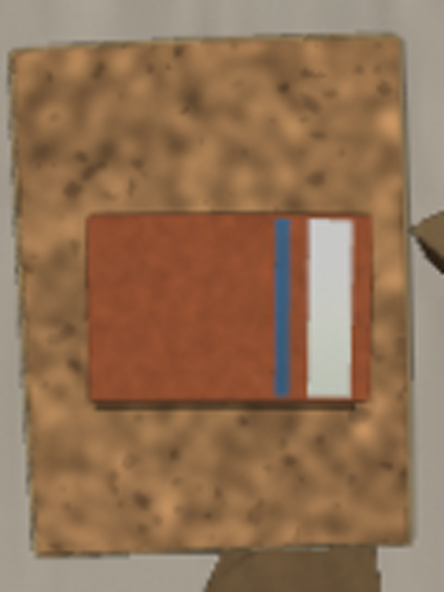

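The tile lies flat and striped face up. Its top-face corners in the crop are about (88,214), (370,213), (369,402) and (92,401).

Run:
```python
from h import *
import pickle
f=pickle.load(open("wb.pkl","rb"))
P=lambda u,v,z:onplane(f,260+(u+.5)/3.7-.5,65+(v+.5)/3.7-.5,z,True)[:2]
C=[P(88,214,42),P(370,213,42),P(369,402,42),P(92,401,42)]
print(np.array(C).round(1).tolist(),np.mean(C,0))
for i,j in((0,1),(3,2),(3,0),(2,1)):
    e=C[j]-C[i];print(np.degrees(np.arctan2(e[1],e[0])),np.linalg.norm(e))
```

```text
[[466.6, 19.4], [525.4, 19.5], [525.6, -20.7], [466.9, -20.4]] [496.13927449  -0.54853367]
0.140302104189346 58.832105646194385
-0.2571715491073412 58.673969482069246
90.51998727181572 39.740332347387245
90.28844117465749 40.14662516281946
```

Run:
```python
from h import *
from cell import env
import pickle
env.goto_joints([-0.099,0.398,0.045,1.537,-0.019,1.207,-0.051])
o=ori(0)
env.move_pose([496.1,-0.5,75],o)
env.line_to([496.1,-0.5,21],speed=60)
s=env.get_state();print(s["time"],s["tool_pos"],s["wrist_force"])
env.grasp()
s=env.get_state();print(s["time"],s["tool_pos"],s["wrist_force"],s["gripper_width"])
f=env.grab_frame("side");crop(f["color"],240,180,400,300,5,"pics/r1s.png")
env.line_to([496.1,-0.5,100],speed=80)
env.move_pose([506,247,85],ori(np.radians(3)))
f=env.grab_frame("wrist");pickle.dump(f,open("wr.pkl","wb"));cv2.imwrite("pics/wr.png",f["color"])
f=env.grab_frame("side");pickle.dump(f,open("sr.pkl","wb"));crop(f["color"],240,100,400,230,5,"pics/r2s.png")
f=env.grab_frame("scene");pickle.dump(f,open("cr.pkl","wb"));crop(f["color"],190,260,330,400,4,"pics/r2c.png")
s=env.get_state();print(s["time"],s["tool_pos"],s["gripper_width"],s["joint_positions"].round(2))
```

```text
22.35 [496.47115504  -0.51980231  21.31430784] [-0.18819943  0.27177302  0.0726887 ]
22.7167 [ 4.96906593e+02 -4.80889669e-01  2.17859568e+01] [ 0.115615   -0.47615688  4.87997682] 58.43646910519141
25.0333 [506.77314299 244.31098848  85.0188774 ] 58.47016238358651 [-0.46  0.4  -0.08  1.89  0.05  0.85 -0.52]
```

View pics/wr.png

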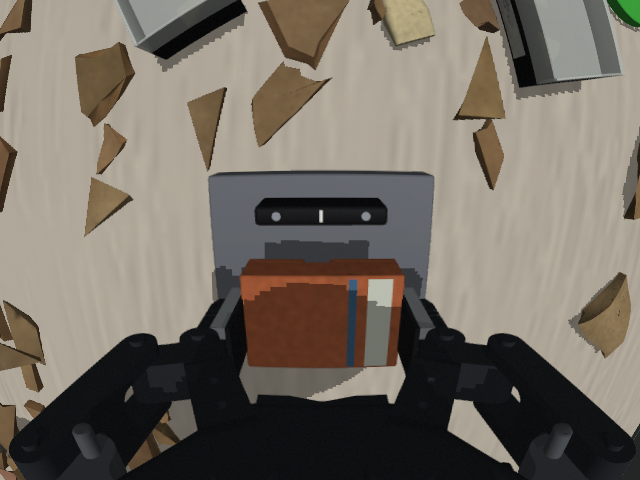

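View pics/r1s.png

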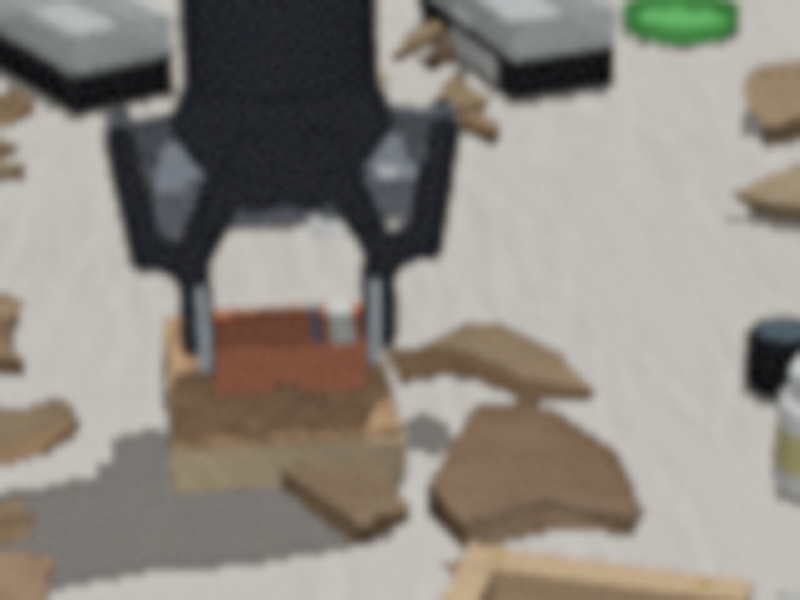

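View pics/r2s.png

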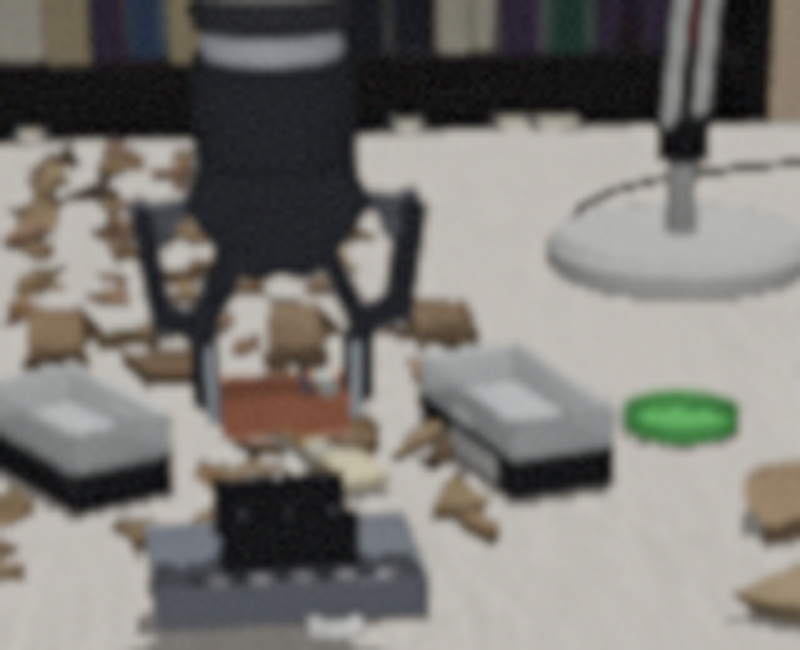

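View pics/r2c.png

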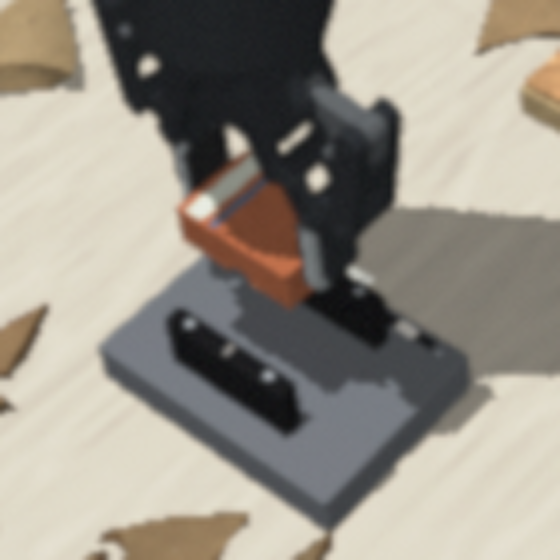

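Run:
```python
from h import *
import pickle
f=pickle.load(open("wr.pkl","rb"));crop(f["color"],200,160,440,400,2.5,"pics/zr.png")
from cell import env
s=env.get_state();print(s["tool_pos"],s["ee_rot"],-np.array(f["R"]).T@f["t"])
```

```text
[506.77314299 244.31098848  85.0188774 ] [-0.03900842  1.57027125  0.03701866] [503.46486096 312.85957149 227.16860796]
```

View pics/zr.png

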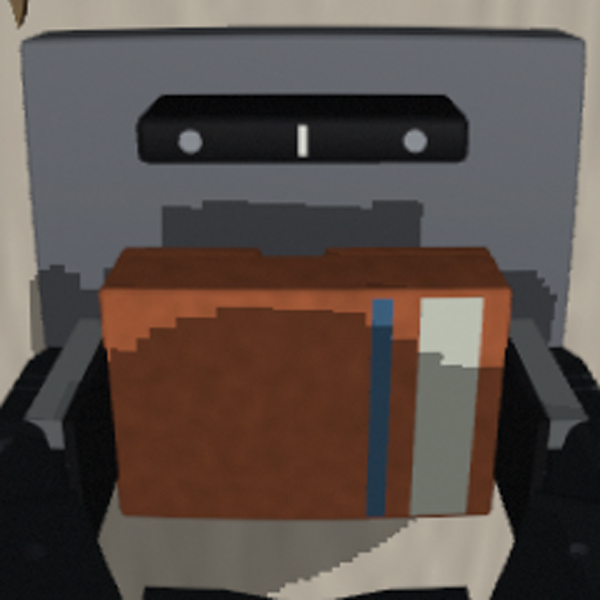

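```bash
cat > rel.py <<'E'
from h import *
def rel(f,P,ztop,T,M,D1,D2,Q=(506.0,247.0)):
    C=[P(f,u,v,ztop) for u,v in T]
    c=np.mean(C,0);e=(C[1]-C[0])+(C[2]-C[3]);ye=np.degrees(np.arctan2(e[1],e[0]))
    print("tile",c,ye,[round(np.linalg.norm(C[i]-C[i-1]),1) for i in range(4)])
    m=P(f,*M,50);d=P(f,*D2,50)-P(f,*D1,50);yc=np.degrees(np.arctan2(d[1],d[0]))
    n=np.array([np.sin(np.radians(yc)),-np.cos(np.radians(yc))])
    print("mark",m,yc,"dots mid",(P(f,*D1,50)+P(f,*D2,50))/2,"centre",m+27*n)
E
python3 - <<'E'
from rel import *
import pickle
from cell import env
f=pickle.load(open("wr.pkl","rb"))
P=lambda f,u,v,z:onplane(f,200+(u+.5)/2.5-.5,160+(v+.5)/2.5-.5,z,True)[:2]
rel(f,P,105.2,[(101,289),(511,289),(492,516),(121,516)],(303,141),(190,141),(415,141))
env.sleep(0.3);print(env.get_state()["tool_pos"])
E
```

```text
tile [506.87389848 244.82777688] 2.8637568968663656 [np.float64(39.6), np.float64(58.8), np.float64(39.6), np.float64(59.6)]
mark [504.78028391 273.93575958] 2.852045455786845 dots mid [504.66950619 273.9854689 ] centre [506.12372371 246.96920308]
[506.14820857 246.53967827  85.08756416]
```

Run:
```python
from rel import *
import pickle
from cell import env
o=ori(np.radians(2.9));g=np.array([506.1,246.8])
env.line_to([*g,57],o,speed=40);env.sleep(0.4)
p=env.get_state()["tool_pos"];print(p)
g2=g+(g-p[:2])
env.line_to([*g2,56],o,speed=30);env.sleep(0.3)
s=env.get_state();print(s["tool_pos"],s["ee_rot"],s["time"])
f=env.grab_frame("wrist");pickle.dump(f,open("wr2.pkl","wb"));crop(f["color"],200,160,440,400,2.5,"pics/zr2.png")
np.save("g2.npy",g2)
```

```text
[506.16248314 246.81425445  57.14300507]
[506.08561466 246.81061565  56.02733581] [-0.03963206  1.57035912  0.03973826] 27.1333
```

View pics/zr2.png

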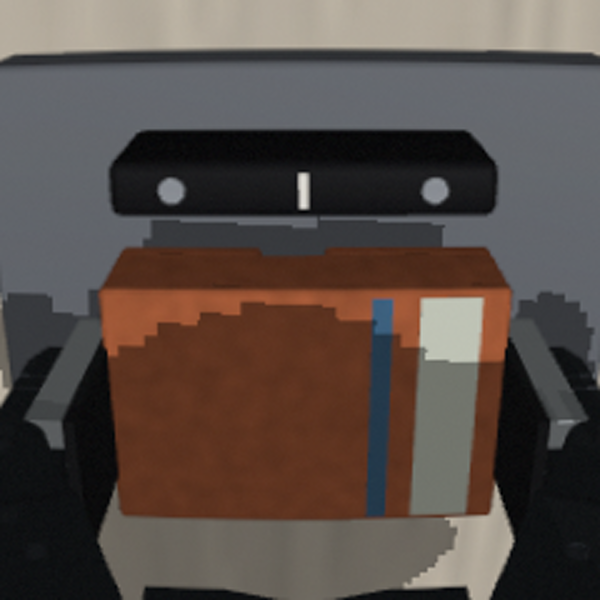

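The tile is parallel to the far cheek. The cheek mark is at (303,190) and the tile's middle is near x = 306. I'll measure, then lower.

Run:
```python
from rel import *
import pickle
from cell import env
f=pickle.load(open("wr2.pkl","rb"))
P=lambda f,u,v,z:onplane(f,200+(u+.5)/2.5-.5,160+(v+.5)/2.5-.5,z,True)[:2]
rel(f,P,76.2,[(101,289),(511,289),(492,516),(121,516)],(303,190),(171,190),(435,190))
g=np.load("g2.npy")
env.line_to([*g,30],speed=40,guard=5)
s=env.get_state();print(s["tool_pos"],s["wrist_force"],s["time"])
```

```text
tile [506.53477928 246.82713649] 2.8840090723624985 [np.float64(39.6), np.float64(58.9), np.float64(39.6), np.float64(59.8)]
mark [504.61701238 274.15072121] 2.8897678215377094 dots mid [504.60733768 274.15861804] centre [505.97820611 247.18505505]
[506.1708758  246.88988031  30.05124915] [ 0.35975092  0.55188911 -0.27150351] 27.9833
```

Run:
```python
from rel import *
from cell import env
g=np.load("g2.npy")+[-0.4,0.2]
h=env.line_to([*g,20],speed=15,guard=3)
s=env.get_state();print(h,s["tool_pos"],s["wrist_force"],s["time"])
f=env.grab_frame("side");crop(f["color"],240,130,400,250,5,"pics/s1s.png")
```

```text
True [505.66855016 246.91056296  21.79117567] [-0.1084956  -1.12907014  4.46937676] 28.5333
```

View pics/s1s.png

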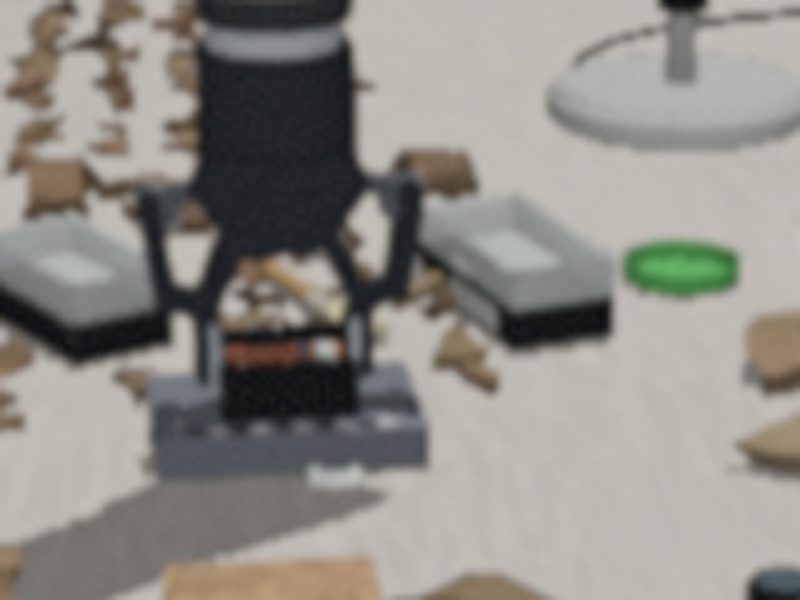

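Contact came at z = 21.8, the expected seat height, with the tile between the cheeks. I'll release, back up and inspect.

Run:
```python
from rel import *
from cell import env
import pickle
env.open();env.sleep(.1)
p=env.get_state()["tool_pos"]
env.line_to([p[0],p[1],110],speed=100)
env.line_to([506,190,190],speed=150);env.sleep(.3)
f=env.grab_frame("wrist");pickle.dump(f,open("we.pkl","wb"));crop(f["color"],220,40,420,240,3,"pics/ze.png");cv2.imwrite("pics/we.png",f["color"])
f=env.grab_frame("scene");cv2.imwrite("pics/ce.png",f["color"])
print(env.get_state()["time"])
```

```text
31.3167
```

View pics/ze.png

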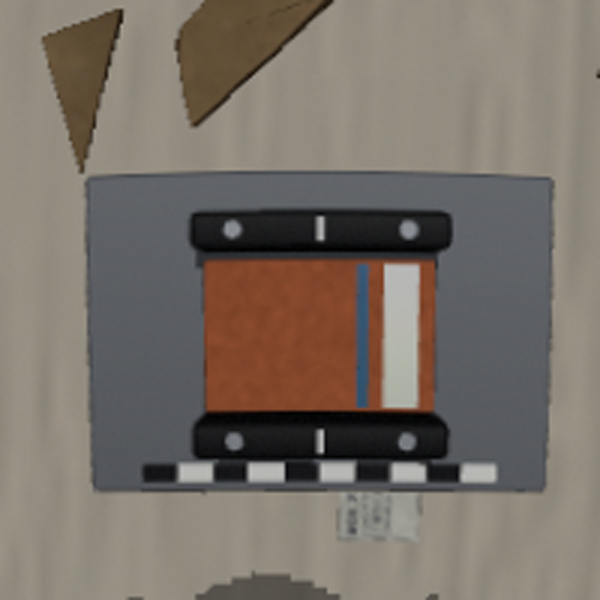

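View pics/ce.png

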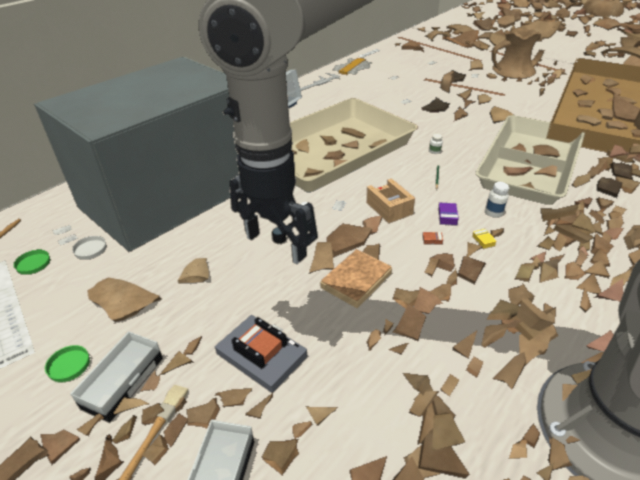

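The tile sits flat between the cheeks, striped face up. Its ends at x = 205 and 436 centre it on the marks at x = 320. The loupe and sherd stand where they were; the gripper hides the bottle in the scene view.

Run:
```python
from cell import env
import cv2
f=env.grab_frame("side");cv2.imwrite("pics/se.png",f["color"])
env.sign_off()
```

```text
the job is handed in; nothing more can be done
```

View pics/se.png

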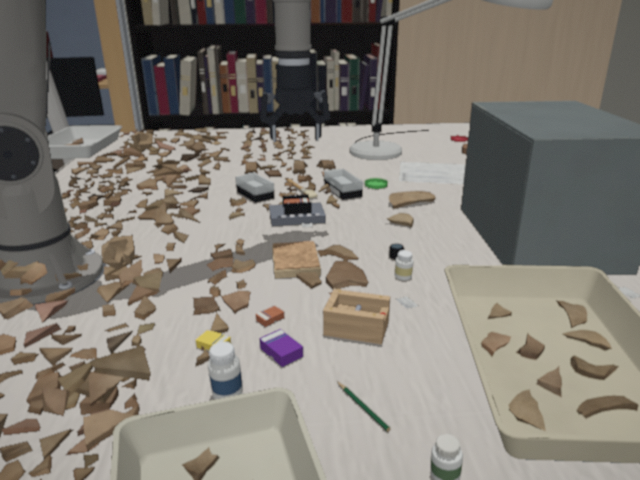

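The tile is in the photo cradle, and I handed the job in at about 31 s. I pressed it up in the tray, pinched and lifted it by the raised striped end, and laid it flat on the cork and let go. I then took it again by its short ends and lowered it into the channel until light contact.

- **Seating:** the last wrist picture shows it striped face up between the cheeks, with its middle on the white marks to within the picture's resolution. Contact came at the expected seat height and about 4.5 N.
- **Bystanders:** by eye, the last side picture shows the loupe (396,252), sherd (411,199) and glue bottle (404,265) where they were at the start. The robot is clear of everything.
- **Failed or disagreed:**
  - My first heading over the board could not reach down to the cork, so I turned the tile to a half-turned heading before laying it.
  - The arm had not settled when I first read its position over the cradle (about 2.7 mm short), so I let it settle and corrected before lowering.

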